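# Set the heel blocks on the boot soles

## Task

Three boot soles of different sizes are fixed to the cobbler's bench, tread side up, and three D-shaped black rubber heel blocks lie loose in front of them. Set each heel block flat on the heel end of the sole it fits in size (large on large, medium on medium, small on small), the round back of the block flush with the round back of the sole, and let go. Leave the square rubber offcut, the polish tin and the brush where they are.

Things in the scene. Friction and masses are not known exactly. Their poses are not given: they have to be found in the camera images.
- heel_large: large loose heel block: black rubber, D-shaped from above, 64 mm wide, 72 mm long, 28 mm thick, tiny nail heads on top; lies flat. Origin: underside, middle of the rounded back edge. x axis points along its length to the straight front edge, z up. The back 32 mm is a half circle; from there to the front its sides are parallel, 64 mm apart: grip there.
- heel_medium: medium loose heel block: black rubber, D-shaped from above, 52 mm wide, 60 mm long, 28 mm thick, tiny nail heads on top; lies flat. Origin: underside, middle of the rounded back edge. x axis points along its length to the straight front edge, z up. The back 26 mm is a half circle; from there to the front its sides are parallel, 52 mm apart: grip there.
- heel_small: small loose heel block: black rubber, D-shaped from above, 40 mm wide, 48 mm long, 28 mm thick, tiny nail heads on top; lies flat. Origin: underside, middle of the rounded back edge. x axis points along its length to the straight front edge, z up. The back 20 mm is a half circle; from there to the front its sides are parallel, 40 mm apart: grip there.
- sole_large: large boot sole: brown, fixed, 10 mm thick, 290 mm long, 98 mm wide at the forefoot with black tread bars (2 mm high); toe points roughly away from the robot. Heel end D-shaped, 64 mm wide, with a pale flat patch just inside the outline of the large heel block (72 mm long). Origin: underside (bench level), middle of the rounded back edge of the heel end. x axis points to the toe, z up.
- sole_medium: medium boot sole: brown, fixed, 10 mm thick, 230 mm long, 78 mm wide at the forefoot with black tread bars (2 mm high); toe points roughly away from the robot. Heel end D-shaped, 52 mm wide, with a pale flat patch just inside the outline of the medium heel block (60 mm long). Origin: underside (bench level), middle of the rounded back edge of the heel end. x axis points to the toe, z up.
- sole_small: small boot sole: brown, fixed, 10 mm thick, 170 mm long, 60 mm wide at the forefoot with black tread bars (2 mm high); toe points roughly away from the robot. Heel end D-shaped, 40 mm wide, with a pale flat patch just inside the outline of the small heel block (48 mm long). Origin: underside (bench level), middle of the rounded back edge of the heel end. x axis points to the toe, z up.
- offcut: bystander: a square slab of the same black rubber, 56 x 56 x 18 mm, loose, not a heel block. Origin: centre of its underside, z up.
- tin: bystander: round closed polish tin, 68 mm across, 24 mm high, red lid with brass disc, loose. Origin: centre of its underside, z up.
- brush: bystander: shoe brush lying bristles down, wooden back, 120 mm long (its x axis) x 40 mm wide x 35 mm high, loose. Origin: centre of its underside, z up.
There are look-alikes about, which are no part of the job. Leave any blue, green or orange look-alike of the heel_medium alone.

How it is judged:
By the outcome, as a careful person would: the job done as asked, in the order asked, and still so for the second after the job is handed in, with the robot touching nothing.
It also fails if it takes over 77 s, if anything falls off the work surface, if the arm or the gripper's body presses on something with over 40 N, if the wrist force passes 120 N, or if a joint passes its speed limit or range.

## Robot

A 7-joint arm with a two-finger parallel gripper is mounted at the origin on the work surface. World frame = base frame: x ahead of the robot, y to its left, z up, the work surface at z = 0. Lengths are in m, angles in rad, forces in N, time in s.
With the tool pointing down it reaches from about 0.35 to 0.9 m from the base axis. Payload 19.9 kg.
Tool frame: the origin (TCP) lies midway between the tips of the shut fingers; the grasp point (between the pads) lies 19 mm behind it; z points along the fingers, y is the line along which they close (so a half turn about z gives the same grasp; the last joint's range is limited). The gripper opens to 94 mm and grips with 3 to 60 N. Pads are 16 mm wide; open, the fingers measure 119 mm over their backs; the gripper's body (75 mm by 177 mm) begins 78 mm behind the grasp point.
Start: joints at [1.167, 0.417, -0.01, 1.614, 0.005, 1.111, -0.053], TCP at [0.221, -0.585, 0.205] pointing down, gripper open.
Joint ranges: [-2.81, 2.81], [-0.39, 2.02], [-1.27, 1.25], [0.06, 2.57], [-1.19, 4.33], [0.19, 2], [-2.82, 2.82]. Speed limits (rad/s): [1.89, 1.89, 2.39, 2.39, 3.01, 3.01, 3.01].

## Interface

Orientations are given as a unit quaternion [w, x, y, z].
In Python, from rig import env gives the robot as it stands. The module is installed in compiled form; this text tells all that it offers.
- The arm moves only by the shell command python3 -m handwheel 'ROWS'. ROWS is JSON, a list of rows, each an object with "linear": the shift along the tool's x, y, z in m, a list of three; "turn": the turn about the tool's z in degrees; "claw": the opening, from 0 (shut) to 1 (fully open). In form: [{"linear": [tx, ty, tz], "turn": turn, "claw": claw}, ...]. A call has 1 to 12 rows; each row shifts and turns the commanded pose from where the row before left it, along the tool's axes as they then stand; what a row does not reach is not made up. A row lasts 1/10 s, in which the tool goes at most 50 mm and 8.59 degrees, less where a joint would pass 70% of its speed; a pose out of reach is approached as far as the arm can. A call is refused whole if a number of a shift passes 0.05 or a number of a turn 8.59, either way. A call with a gripper value outside its range is refused whole. The fingers move at their own pace and stop on an object; the grip force is fixed at half the most. Time passes only in rows, so rows that do not move let the fingers close. It gives the time, the measured TCP pose, the force, the opening and the grip force at its end, in the units of the state.
- env.sense(): the state, without advancing time (a new reading comes with each control period).
- env.snapshot(name): name is "side" or "top" or "wrist"; returns a dict with "img" (400x640x3 uint8, blue, green, red), "depth" (400x640 float32, m along the optical axis (not along the pixel's ray), 0 where there is no reading), "fovy" (degrees; the focal length in pixels is half the picture's height over the tangent of half this angle, whatever the lens; pixels are square), "cx", "cy" (the principal point, pixels), "world_to_cam" (4x4, takes a point from world to camera coordinates); the wrist camera has in their place "T_tool_cam" (4x4, takes a point from camera to tool coordinates, whose origin is the TCP and whose axes are the flange's). Camera axes: x right, y up, looking along -z (the intrinsics and any distortion apply to the point x, -y, -z); pixel columns grow to the right and rows downward; lengths in m; the calibration is good to about 2 mm. A picture is of the moment at which its call begins: read the wrist's pose just before it.
- env.close_job(): hands the job in; it is judged then, once.
Trained networks look in a picture, given as the dict that the camera call returned (one of the last four; its "shot" number tells which), for a name from the list of things; names that differ only in an ending like _2 or _b are one class to them, and where a whole thing is asked for, a point or a joint stands for the part that bears it (a point fixed in the world has none). Each returns a list of dicts, best first, with "p" (0 to 1); they miss things now and then, are a little off and sometimes report something else, mostly with a low value. They report only what shows in the picture. A call takes as long as a camera call. They do not tell look-alikes from the thing itself.
- env.find_in(picture, label): "position" ([x, y, z] in m, in world coordinates, good to about 4 mm: the middle of the surface that is visible of it).
- env.outline_of(picture, label): "pixels" (400x640 bool, what is visible of it).
- env.landmark_of(picture, label): "position" ([x, y, z] in m, in world coordinates, good to about 4 mm: a listed point, or the origin of a listed thing).
The state is a dict: "clock": time; "joint_pos": joint angles; "joint_velocities": joint speeds; "tau": joint torques, N m; "tool_pos": TCP position; "tcp_rot": TCP orientation; "wrist_force": force on the tool from outside, world axes, zero at the start; "ft_torque": the same for the moment, N m; "gripper_width": finger opening in m; "grip_force": force on a finger pad.
Only numpy, scipy, OpenCV 4.12 (cv2) and the standard library are available. Lean on these libraries where they do the work, as an engineer would, in place of code of your own. Each camera call takes 0.05 s, during which the arm holds its last target. There are 200 camera calls.

## Working session

There is one attempt and no reset: what is moved stays moved. The work goes in short steps, Python scripts to look and compute and a shell command to move; the robot and the scene stay as the last step left them, time stands still between calls to the robot, and variables do not carry over. Pictures are saved under pics/ and viewed, at most 14 in all, crops included, and the job is handed in when it is done.

```bash
mkdir -p pics; cat > h.py <<'E'
import numpy as np, cv2
from rig import env
def unproj(s, mask=None):
    """world xyz for each pixel (top/side)"""
    d=s["depth"]; f=200/np.tan(np.radians(s["fovy"])/2)
    v,u=np.mgrid[0:400,0:640]
    P=np.stack([(u-s["cx"])/f*d,-(v-s["cy"])/f*d,-d,np.ones_like(d)],-1)
    T=np.linalg.inv(s["world_to_cam"]) if "world_to_cam" in s else s["T_wc"]
    return (P@T.T)[...,:3]
E
python3 - <<'E'
from h import *
st=env.sense(); print({k:np.round(v,3).tolist() for k,v in st.items()})
s=env.snapshot("top"); print([k for k in s], s["fovy"],s["cx"],s["cy"]); print(np.round(s["world_to_cam"],3))
cv2.imwrite("pics/top.png",s["img"]); np.save("top.npy",s,allow_pickle=True)
for n in "heel_large heel_medium heel_small sole_large sole_medium sole_small offcut tin brush".split():
    print(n,[(np.round(r["position"],3).tolist(),round(r["p"],2)) for r in env.landmark_of(s,n)][:4],[(np.round(r["position"],3).tolist(),round(r["p"],2)) for r in env.find_in(s,n)][:4])
E
```

```text
{'clock': 0.0, 'joint_pos': [1.167, 0.418, -0.01, 1.614, 0.005, 1.111, -0.053], 'joint_velocities': [0.0, -0.001, 0.0, -0.001, -0.002, 0.001, -0.0], 'tau': [-0.0, -85.124, 0.638, -42.6, -0.049, 0.018, 0.0], 'tool_pos': [0.221, -0.584, 0.205], 'tcp_rot': [-0.001, 0.984, 0.18, -0.0], 'wrist_force': [0.051, 0.274, 0.277], 'ft_torque': [0.03, -0.056, 0.009], 'grip_force': 0.0, 'gripper_width': 0.094}
['img', 'depth', 'fovy', 'cx', 'cy', 'world_to_cam', 'shot'] 50.242906545572815 323.38451243523906 194.91645581751675
[[-0.006 -1.     0.008 -0.005]
 [ 0.991 -0.005  0.134 -0.456]
 [-0.134  0.009  0.991 -0.785]
 [ 0.     0.     0.     1.   ]]
heel_large [([0.394, -0.292, -0.001], 0.83)] [([0.433, -0.289, 0.028], 0.93)]
heel_medium [([0.426, -0.098, -0.005], 0.89), ([0.306, -0.099, -0.001], 0.79), ([0.356, -0.22, 0.002], 0.68), ([0.298, -0.225, -0.0], 0.57)] [([0.368, -0.188, 0.025], 0.8), ([0.325, -0.076, 0.03], 0.72), ([0.455, 0.078, 0.025], 0.58), ([0.268, -0.228, 0.025], 0.57)]
heel_small [([0.432, 0.09, -0.005], 0.56)] [([0.456, 0.078, 0.023], 0.79)]
sole_large [([0.58, -0.248, -0.001], 0.57), ([0.395, -0.291, -0.002], 0.38), ([0.572, 0.004, -0.003], 0.25)] [([0.732, -0.265, 0.007], 0.86), ([0.453, 0.077, 0.026], 0.69), ([0.68, 0.24, 0.006], 0.31)]
sole_medium [([0.573, 0.006, -0.003], 0.59)] [([0.698, 0.001, 0.009], 0.81)]
sole_small [([0.59, 0.25, 0.002], 0.88)] [([0.678, 0.238, 0.011], 0.81)]
offcut [([0.398, 0.307, 0.004], 0.72), ([0.577, -0.252, 0.0], 0.41), ([0.591, 0.128, 0.002], 0.22)] [([0.396, 0.303, 0.021], 0.9)]
tin [([0.59, -0.129, -0.0], 0.88)] [([0.59, -0.13, 0.025], 0.91), ([0.434, -0.285, 0.027], 0.22)]
brush [([0.589, 0.129, 0.002], 0.69)] [([0.588, 0.127, 0.036], 0.58)]
```

View pics/top.png

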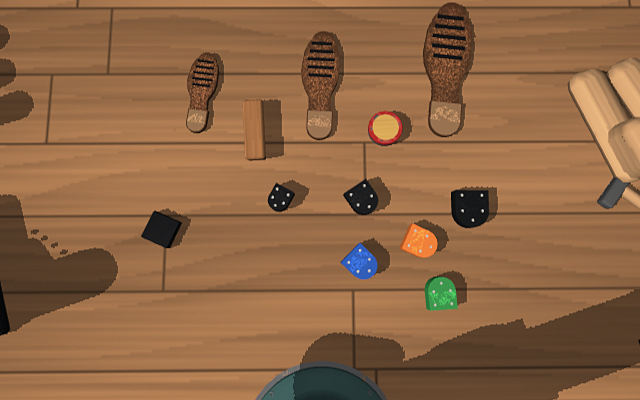

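The three black blocks are at about (470,207), (361,197) and (281,197). The sole heels are at (446,118), (320,124) and (198,119), and the coloured look-alikes sit nearer the robot. Next I'll fit D-outlines to get precise poses.

```bash
cat >> h.py <<'E'
from scipy.optimize import least_squares
DIM=dict(large=(.032,.072),medium=(.026,.060),small=(.020,.048))
def sdf(p,q,r,L):
    c,s=np.cos(q[2]),np.sin(q[2]); d=p-q[:2]
    x=d@[c,s]; y=d@[-s,c]
    box=np.maximum(np.abs(y)-r,x-L)
    return np.where(x<r,np.hypot(x-r,y)-r,box)
def rays(s,uv,z):
    """intersect pixel rays with plane z"""
    f=200/np.tan(np.radians(s["fovy"])/2); T=np.linalg.inv(s["world_to_cam"]) if "world_to_cam" in s else s["T_wc"]
    d=np.stack([(uv[:,0]-s["cx"])/f,-(uv[:,1]-s["cy"])/f,-np.ones(len(uv))],-1)@T[:3,:3].T
    o=T[:3,3]; return (o+d*((z-o[2])/d[:,2])[:,None])[:,:2]
def fitD(s,mask,z,r,L,q0=None):
    m=mask.astype(np.uint8)
    n,lab,stt,cen=cv2.connectedComponentsWithStats(m)
    m=(lab==1+np.argmax(stt[1:,4])).astype(np.uint8)
    # sub-pixel-ish: contour of 4x upsampled smooth mask
    big=cv2.resize(m*255,None,fx=4,fy=4,interpolation=cv2.INTER_LINEAR)
    c=max(cv2.findContours((big>127).astype(np.uint8),cv2.RETR_EXTERNAL,cv2.CHAIN_APPROX_NONE)[0],key=len)[:,0]
    p=rays(s,(c+.5)/4-.5,z)
    best=None; c0=p.mean(0)
    for t in np.arange(0,2*np.pi,.4):
        if q0 is not None and abs((t-q0+np.pi)%(2*np.pi)-np.pi)>.7: continue
        q=np.r_[c0-.5*L*np.array([np.cos(t),np.sin(t)]),t]
        o=least_squares(lambda v:sdf(p,v[:3],r+v[3],L+2*v[3]),np.r_[q,0],loss="soft_l1",f_scale=.001,x_scale=[.01,.01,.1,.001])
        if best is None or o.cost<best.cost: best=o
    q=best.x.copy(); rms=np.sqrt(np.mean(sdf(p,q[:3],r+q[3],L+2*q[3])**2))
    # outline grown by v3 both ends: back point shifts by v3
    q[:2]+=q[3]*np.array([np.cos(q[2]),np.sin(q[2])])
    return q,rms
def show(q): return f"x {q[0]*1e3:.1f} y {q[1]*1e3:.1f} mm, th {np.degrees(q[2])%360:.1f} deg, grow {q[3]*1e3:.1f}"
E
python3 - <<'E'
from h import *
s=np.load("top.npy",allow_pickle=True).item(); W=unproj(s); im=s["img"].astype(int)
Z=W[...,2]; print("table z",np.median(Z[160:180,400:500]), np.std(Z[160:180,400:500]))
u,v=np.meshgrid(np.arange(640),np.arange(400))
for n,(a,b) in dict(large=(470,207),medium=(361,197),small=(281,197)).items():
    w=(abs(u-a)<30)&(abs(v-b)<30)
    print(n,"z",np.median(Z[b-5:b+5,a-5:a+5]))
    q,e=fitD(s,w&(Z>.022),.028,*DIM[n]); print("heel",n,show(q),"rms",e)
for n,(a,b) in dict(large=(446,118),medium=(320,124),small=(198,119)).items():
    w=(abs(u-a)<26)&(abs(v-b)<24); print(n,"z",np.median(Z[b-5:b+5,a-5:a+5]),im[b,a],im[b-25,a])
    r,L=DIM[n]
    pale=(im[...,0]>75)&w&(Z>.004)
    q,e=fitD(s,cv2.morphologyEx(pale.astype(np.uint8),cv2.MORPH_CLOSE,np.ones((5,5))),.010,r,L,0); print("patch",n,show(q),e)
    cv2.imwrite(f"pics/p_{n}.png",pale*255)
E
cd pics; python3 -c "
import cv2,numpy as np
im=cv2.imread('top.png')
a=[cv2.resize(im[y-25:y+25,x-25:x+25],(250,250),interpolation=0) for x,y in ((446,118),(320,124),(198,119))]
b=[cv2.resize(cv2.imread(f'p_{n}.png')[y-25:y+25,x-25:x+25],(250,250),interpolation=0) for n,x,y in (('large',446,118),('medium',320,124),('small',198,119))]
cv2.imwrite('c1.png',np.vstack([np.hstack(a),np.hstack(b)]))"
```

```text
table z -0.001355707666900463 0.056238391648623674
large z 0.0267704297319169
heel large x 393.8 y -290.0 mm, th 358.7 deg, grow -0.0 rms 0.0006897897722036247
medium z 0.026505375686241228
heel medium x 424.9 y -99.7 mm, th 33.2 deg, grow -0.2 rms 0.00048182963061756205
small z 0.02676696809044815
heel small x 430.9 y 89.8 mm, th 331.3 deg, grow -0.1 rms 0.00044311280503241314
large z 0.009122562778261845 [ 87 124 166] [35 52 80]
patch large x 577.7 y -248.3 mm, th 353.1 deg, grow -3.2 0.0006406729961535803
medium z 0.008822492997884013 [ 92 129 174] [39 60 93]
patch medium x 572.8 y 2.3 mm, th 357.3 deg, grow -3.1 0.0005477202525488982
small z 0.009004025086122303 [ 88 126 165] [35 53 84]
patch small x 588.0 y 250.8 mm, th 352.4 deg, grow -3.0 0.0006304180481238174[ WARN:0@0.763] global loadsave.cpp:1063 imwrite_ Unsupported depth image for selected encoder is fallbacked to CV_8U.
```

View pics/c1.png

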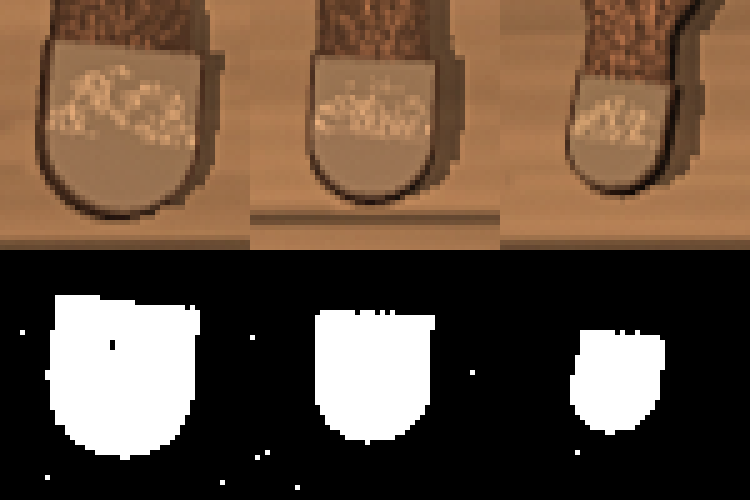

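```bash
cat >> h.py <<'E'
def yaw(R=None):
    w,x,y,z=env.sense()["tcp_rot"]; return np.degrees(np.arctan2(2*(x*y+w*z),1-2*(y*y+z*z)))
def go(x,y,z,th):
    """mm, deg: print shift in current tool axes and the turn"""
    st=env.sense(); p=st["tool_pos"]*1e3 if isinstance(st["tool_pos"],np.ndarray) else np.array(st["tool_pos"])*1e3
    a=yaw(); c,s=np.cos(np.radians(a)),np.sin(np.radians(a)); d=np.array([x,y,z])-p
    print("tcp",np.round(p,1),"yaw %.1f"%a,"shift tool mm: %.1f %.1f %.1f"%(d[0]*c+d[1]*s,d[0]*s-d[1]*c,-d[2]),"turn %.1f"%-((th-a+90)%180-90),"t",st["clock"],"F",np.round(st["wrist_force"],1),"w",round(st["gripper_width"],4))
E
python3 -m handwheel '[{"linear":[0.0314,-0.0195,0],"turn":0,"claw":1},{"linear":[0.0314,-0.0195,0],"turn":0,"claw":1},{"linear":[0.0314,-0.0195,0],"turn":0,"claw":1},{"linear":[0.0314,-0.0195,0],"turn":0,"claw":1},{"linear":[0.0314,-0.0195,0],"turn":0,"claw":1},{"linear":[0.0314,-0.0195,0],"turn":0,"claw":1},{"linear":[0.0314,-0.0195,0],"turn":0,"claw":1},{"linear":[0.0314,-0.0195,0],"turn":0,"claw":1},{"linear":[0.0314,-0.0195,0],"turn":0,"claw":1},{"linear":[0.0314,-0.0195,0],"turn":7.3,"claw":1},{"linear":[0,0,0],"turn":7.3,"claw":1},{"linear":[0,0,0],"turn":7.3,"claw":1}]'
python3 - <<'E'
from h import *
go(445.8,-291.2,125,-1.3)
s=env.snapshot("wrist"); cv2.imwrite("pics/w1.png",s["img"]); print(s["fovy"],s["cx"],s["cy"],np.round(s["T_tool_cam"],3))
np.save("w1.npy",s,allow_pickle=True)
E
```

```text
clock: 2.15
tool_pos: [0.4466, -0.29, 0.2055]
tcp_rot: [-0.0, 1.0, -0.012, 0.0]
wrist_force: [0.1, -0.6, -1.0]
gripper_width: 0.094
grip_force: 0.0
tcp [ 446.6 -290.   205.5] yaw -1.4 shift tool mm: -0.7 1.2 80.5 turn -0.1 t 2.15 F [ 0.1 -0.6 -1. ] w 0.094
64.26262339835128 324.9055632935604 198.43524579470449 [[-0.001  0.967  0.256  0.074]
 [ 1.     0.001 -0.001 -0.001]
 [-0.001  0.256 -0.967 -0.178]
 [ 0.     0.     0.     1.   ]]
```

View pics/w1.png

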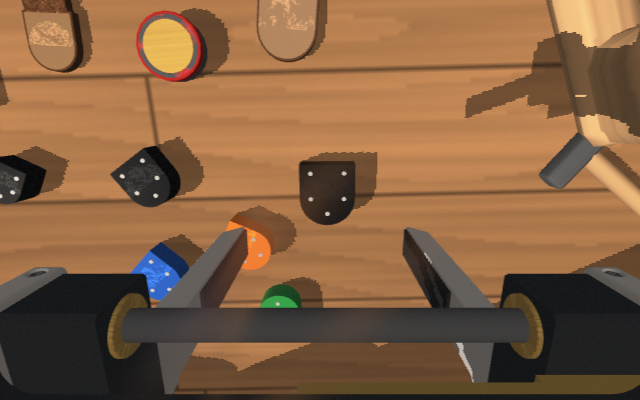

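The large block sits between the fingers at about (328,190). The soles and tin are visible above it. I'll cross-check the fit with the wrist camera.

```bash
cat >> h.py <<'E'
from scipy.spatial.transform import Rotation as Ro
def wrist():
    st=env.sense(); w,x,y,z=st["tcp_rot"]; T=np.eye(4); T[:3,:3]=Ro.from_quat([x,y,z,w]).as_matrix(); T[:3,3]=st["tool_pos"]
    s=env.snapshot("wrist"); s["T_wc"]=T@s["T_tool_cam"]; return s
E
python3 - <<'E'
from h import *
s=wrist(); W=unproj(s); Z=W[...,2]
print("z",np.median(Z[185:195,320:335]),"table",np.median(Z[100:120,350:450]))
u,v=np.meshgrid(np.arange(640),np.arange(400))
w=(abs(u-328)<45)&(abs(v-192)<40)
q,e=fitD(s,w&(Z>.022)&(Z<.034),.028,*DIM["large"]); print(show(q),e)
w=(abs(u-148)<50)&(abs(v-175)<42)
q,e=fitD(s,w&(Z>.022)&(Z<.034),.028,*DIM["medium"]); print(show(q),e)
E
```

```text
z 0.027232520710019803 table -0.0006836784045607669
x 394.6 y -290.5 mm, th 359.1 deg, grow -0.1 0.0003890426224319942
x 426.0 y -101.4 mm, th 33.6 deg, grow 0.5 0.0005504915589619746
```

```bash
python3 -m handwheel '[{"linear":[0,0.001,0.035],"turn":0,"claw":1},{"linear":[0,0,0.04],"turn":0,"claw":1},{"linear":[0,0,0.04],"turn":0,"claw":1},{"linear":[0,0,0.04],"turn":0,"claw":1},{"linear":[0,0,0.03],"turn":0,"claw":1},{"linear":[0,0,0.014],"turn":0,"claw":1},{"linear":[0,0,0],"turn":0,"claw":1},{"linear":[0,0,0],"turn":0,"claw":0},{"linear":[0,0,0],"turn":0,"claw":0},{"linear":[0,0,0],"turn":0,"claw":0},{"linear":[0,0,0],"turn":0,"claw":0},{"linear":[0,0,0],"turn":0,"claw":0}]'
python3 -c "
from h import *
go(446.2,-291,6,-1.1)"
```

```text
clock: 3.45
tool_pos: [0.4462, -0.2922, 0.0072]
tcp_rot: [0.0, 1.0, -0.01, 0.0]
wrist_force: [-1.4, 1.1, 9.3]
gripper_width: 0.0639
grip_force: 30.0
tcp [ 446.2 -292.2    7.2] yaw -1.2 shift tool mm: -0.0 -1.2 1.2 turn -0.1 t 3.45 F [-1.4  1.1  9.3] w 0.0639
```

```bash
python3 -m handwheel '[{"linear":[0,0,-0.02],"turn":0,"claw":0},{"linear":[0,0,-0.03],"turn":0,"claw":0},{"linear":[0,0,-0.03],"turn":0,"claw":0},{"linear":[0,0,-0.03],"turn":0,"claw":0},{"linear":[0.025,-0.009,-0.01],"turn":0,"claw":0},{"linear":[0.025,-0.009,0],"turn":0,"claw":0},{"linear":[0.025,-0.009,0],"turn":0,"claw":0},{"linear":[0.025,-0.01,0],"turn":5.7,"claw":0},{"linear":[0,0,0],"turn":0,"claw":0},{"linear":[0,0,0],"turn":0,"claw":0}]'
python3 - <<'E'
from h import *
go(629.3,-254.5,17.2,-6.9)
s=wrist(); cv2.imwrite("pics/w2.png",s["img"]); np.save("w2.npy",s,allow_pickle=True)
E
```

```text
clock: 4.45
tool_pos: [0.5465, -0.2566, 0.1262]
tcp_rot: [-0.0, 0.998, -0.059, -0.0]
wrist_force: [-0.5, -0.5, -1.0]
gripper_width: 0.0642
grip_force: 30.0
tcp [ 546.5 -256.6  126.2] yaw -6.8 shift tool mm: 81.9 -11.9 109.0 turn 0.1 t 4.45 F [-0.5 -0.5 -1. ] w 0.0642
```

View pics/w2.png

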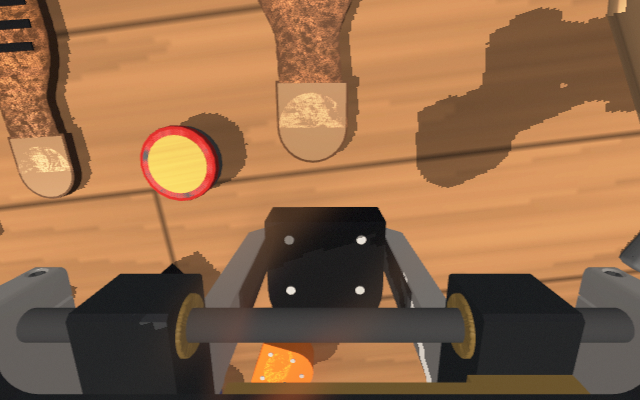

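The held block is level in the fingers, with its front edge near (325,210). The large patch at (312,120) is in clear view, and the medium patch is at (45,162).

```bash
cat >> h.py <<'E'
def patch(s,a,b,n,hw,hh,thr=None):
    r,L=DIM[n]; u,v=np.meshgrid(np.arange(640),np.arange(400)); Z=unproj(s)[...,2]
    w=(abs(u-a)<hw)&(abs(v-b)<hh)&(Z>.004)&(Z<.02)
    q2,e2=fitD(s,cv2.morphologyEx((w&(s["img"][...,0]>(thr or 75))).astype(np.uint8),cv2.MORPH_CLOSE,np.ones((5,5))),.010,r,L,0)
    print("patch",n,show(q2),round(e2*1e3,2)); return q2
E
python3 - <<'E'
from h import *
s=np.load("w2.npy",allow_pickle=True).item()
im=s["img"]; print(im[145,312],im[70,310],im[160,312], im[180,45],im[125,40])
q=patch(s,312,120,"large",50,52,85); patch(s,312,120,"large",50,52,70)
patch(s,45,162,"medium",40,42,85)
# sole back outline by depth: circle fit radius fixed on the rear arc
Z=unproj(s)[...,2]; u,v=np.meshgrid(np.arange(640),np.arange(400))
for n,a,b,hw in(("large",312,125,50),("medium",45,165,40)):
    m=((abs(u-a)<hw)&(abs(v-b)<50)&(Z>.005)&(Z<.02)).astype(np.uint8)
    c=max(cv2.findContours(m,0,1)[0],key=len)[:,0]; r=DIM[n][0]
    p=rays(s,c.astype(float),.010); p=p[p[:,0]<p[:,0].min()+1.0*r]
    o=least_squares(lambda v:np.hypot(*(p-v).T)-r,p.mean(0),loss="soft_l1",f_scale=.001); print(n,"arc centre",o.x*1e3,"back",o.x*1e3-r*1e3*np.array([np.cos(q[2]),np.sin(q[2])]),np.std(o.fun))
E
```

```text
[103 147 197] [ 67 103 155] [ 81 119 165] [117 164 218] [ 63  99 150]
patch large x 579.5 y -248.3 mm, th 352.8 deg, grow -1.9 2.0
patch large x 581.1 y -247.5 mm, th 352.5 deg, grow -0.2 2.61
patch medium x 575.6 y 2.2 mm, th 357.8 deg, grow -0.8 3.21
large arc centre [ 611.01159293 -251.98718711] back [ 579.26189859 -247.99257711] 0.0003494635095883534
medium arc centre [ 5.99615406e+02 -5.58581305e-01] back [573.81877974   2.68703932] 0.000655966789764841
```

```bash
python3 -m handwheel '[{"linear":[0.027,-0.004,0],"turn":0,"claw":0},{"linear":[0.028,-0.004,0],"turn":0.2,"claw":0},{"linear":[0.0277,-0.004,0],"turn":0,"claw":0},{"linear":[0,0,0.025],"turn":0,"claw":0},{"linear":[0,0,0.025],"turn":0,"claw":0},{"linear":[0,0,0.025],"turn":0,"claw":0},{"linear":[0,0,0.02],"turn":0,"claw":0},{"linear":[0,0,0.011],"turn":0,"claw":0},{"linear":[0,0,0],"turn":0,"claw":0},{"linear":[0,0,0],"turn":0,"claw":0}]'
python3 - <<'E'
from h import *
go(630.1,-254.5,17.2,-7)
s=env.snapshot("top"); cv2.imwrite("pics/t2.png",cv2.resize(s["img"][60:180,380:520],(700,600),interpolation=0))
E
```

```text
clock: 5.5
tool_pos: [0.6302, -0.2556, 0.0213]
tcp_rot: [0.0, 0.998, -0.062, 0.0]
wrist_force: [0.3, -0.5, -0.1]
gripper_width: 0.0639
grip_force: 30.0
tcp [ 630.2 -255.6   21.3] yaw -7.1 shift tool mm: -0.3 -1.0 4.1 turn -0.1 t 5.5 F [ 0.3 -0.5 -0.1] w 0.0639
```

View pics/t2.png

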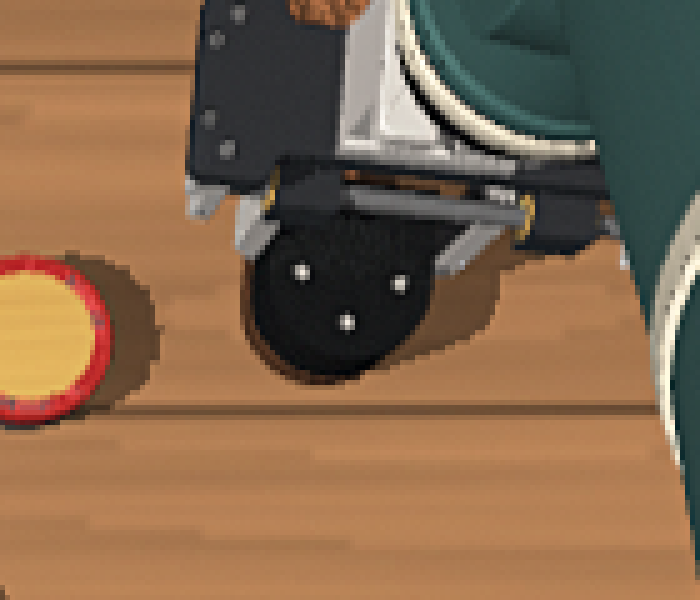

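The block hovers over the heel end, with a thin brown rim showing on its left. I'll shift it 1 mm left and lower it.

```bash
python3 -m handwheel '[{"linear":[0,-0.0012,0.002],"turn":0,"claw":0},{"linear":[0,0,0.0022],"turn":0,"claw":0},{"linear":[0,0,0],"turn":0,"claw":0},{"linear":[0,0,0],"turn":0,"claw":0}]'
python3 -c "
from h import *
go(630.1,-254.5,17.2,-7)"
```

```text
clock: 5.95
tool_pos: [0.6309, -0.2539, 0.0171]
tcp_rot: [0.0, 0.998, -0.062, 0.001]
wrist_force: [-0.9, -0.0, 5.4]
gripper_width: 0.0637
grip_force: 30.0
tcp [ 630.9 -253.9   17.1] yaw -7.1 shift tool mm: -0.7 0.7 -0.1 turn -0.1 t 5.95 F [-0.9 -0.   5.4] w 0.0637
```

```bash
python3 -m handwheel '[{"linear":[0,0,0],"turn":0,"claw":1},{"linear":[0,0,0],"turn":0,"claw":1},{"linear":[0,0,0],"turn":0,"claw":1},{"linear":[0,0,-0.025],"turn":0,"claw":1},{"linear":[0,0,-0.035],"turn":0,"claw":1},{"linear":[0,0,-0.045],"turn":0,"claw":1},{"linear":[-0.03,0,-0.045],"turn":0,"claw":1},{"linear":[-0.035,0,-0.03],"turn":0,"claw":1},{"linear":[-0.035,0,0],"turn":0,"claw":1},{"linear":[0,0,0],"turn":0,"claw":1},{"linear":[0,0,0],"turn":0,"claw":1}]'
python3 - <<'E'
from h import *
go(0,0,0,0)
s=wrist(); cv2.imwrite("pics/w3.png",s["img"]); np.save("w3.npy",s,allow_pickle=True)
E
```

```text
clock: 7.05
tool_pos: [0.5331, -0.2421, 0.1933]
tcp_rot: [0.0, 0.998, -0.062, 0.0]
wrist_force: [0.6, -0.2, -0.1]
gripper_width: 0.0942
grip_force: 0.0
tcp [ 533.1 -242.1  193.3] yaw -7.1 shift tool mm: -559.0 -174.4 193.3 turn -7.1 t 7.05 F [ 0.6 -0.2 -0.1] w 0.0942
```

View pics/w3.png

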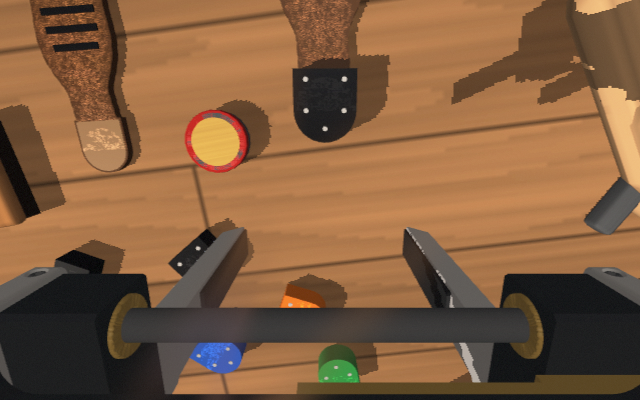

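The large block sits on its sole at (325,105). I'll measure its fit, and refine the medium sole (105,145) at the same time.

```bash
cat >> h.py <<'E'
def arc(s,a,b,n,hw,hh,th):
    r=DIM[n][0]; Z=unproj(s)[...,2]; u,v=np.meshgrid(np.arange(640),np.arange(400))
    m=((abs(u-a)<hw)&(abs(v-b)<hh)&(Z>.005)&(Z<.02)).astype(np.uint8)
    c=max(cv2.findContours(m,0,1)[0],key=len)[:,0]
    p=rays(s,c.astype(float),.010); p=p[p[:,0]<p[:,0].min()+r]
    o=least_squares(lambda v:np.hypot(*(p-v).T)-r,p.mean(0),loss="soft_l1",f_scale=.001)
    t=np.radians(th); print("arc back",n,np.round((o.x-r*np.array([np.cos(t),np.sin(t)]))*1e3,1),"sd %.2f"%(np.std(o.fun)*1e3))
def block(s,a,b,n,hw,hh,z=.028,q0=None):
    Z=unproj(s)[...,2]; u,v=np.meshgrid(np.arange(640),np.arange(400))
    q,e=fitD(s,(abs(u-a)<hw)&(abs(v-b)<hh)&(Z>z-.006)&(Z<z+.006),z,*DIM[n],q0); print("block",n,show(q),"rms %.2f"%(e*1e3)); return q
E
python3 - <<'E'
from h import *
s=np.load("w3.npy",allow_pickle=True).item()
block(s,325,105,"large",50,50,.038,0)
arc(s,105,140,"medium",38,45,-2.5)
m=s["img"]
patch(s,105,143,"medium",33,38,85)
t=np.load("top.npy",allow_pickle=True).item()
arc(t,446,118,"large",30,24,-7);arc(t,320,124,"medium",28,22,-2.5);arc(t,198,119,"small",26,20,-7.6)
go(461.4,-76.9,205,33.4)
E
```

```text
block large x 579.0 y -247.1 mm, th 353.2 deg, grow -0.2 rms 0.27
arc back medium [573.9   1.1] sd 0.59
patch medium x 573.7 y 2.3 mm, th 356.9 deg, grow -2.8 0.45
arc back large [ 578.9 -247.5] sd 0.53
arc back medium [573.6   2.4] sd 0.74
arc back small [588.8 249.8] sd 0.71
tcp [ 533.7 -242.   193. ] yaw -7.1 shift tool mm: -92.1 -154.9 -12.0 turn -40.5 t 7.1 F [ 0.5  0.6 -0.3] w 0.0935
```

Large is placed within about 1 mm. Next is medium.

```bash
python3 -m handwheel '[{"linear":[-0.0154,-0.0258,0],"turn":0,"claw":1},{"linear":[-0.0154,-0.0258,0],"turn":0,"claw":1},{"linear":[-0.0154,-0.0258,0],"turn":0,"claw":1},{"linear":[-0.0154,-0.0258,0],"turn":0,"claw":1},{"linear":[-0.0154,-0.0258,0],"turn":0,"claw":1},{"linear":[-0.0154,-0.0258,0],"turn":-8.1,"claw":1},{"linear":[0,0,0],"turn":-8.1,"claw":1},{"linear":[0,0,0],"turn":-8.1,"claw":1},{"linear":[0,0,0],"turn":-8.1,"claw":1},{"linear":[0,0,0],"turn":-8.1,"claw":1},{"linear":[0,0,0],"turn":0,"claw":1}]'
python3 - <<'E'
from h import *
go(461.4,-76.9,6,33.4)
s=wrist(); cv2.imwrite("pics/w4.png",s["img"]); np.save("w4.npy",s,allow_pickle=True)
block(s,325,190,"medium",60,60)
E
```

```text
clock: 8.2
tool_pos: [0.4613, -0.0766, 0.1925]
tcp_rot: [-0.0, 0.957, 0.289, -0.0]
wrist_force: [0.5, -0.9, -0.2]
gripper_width: 0.0937
grip_force: 0.0
tcp [461.3 -76.6 192.5] yaw 33.6 shift tool mm: -0.1 0.3 186.5 turn 0.2 t 8.2 F [ 0.5 -0.9 -0.2] w 0.0937
block medium x 425.4 y -99.0 mm, th 33.5 deg, grow 0.1 rms 0.33
```

View pics/w4.png

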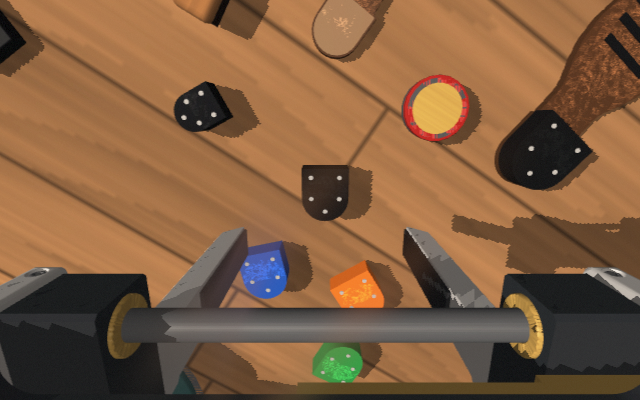

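The medium block is at (325,190), centred between the fingers. Blue and orange are clear of the finger paths.

```bash
python3 -m handwheel '[{"linear":[0,-0.001,0.035],"turn":0,"claw":1},{"linear":[0,0,0.04],"turn":0,"claw":1},{"linear":[0,0,0.04],"turn":0,"claw":1},{"linear":[0,0,0.035],"turn":0,"claw":1},{"linear":[0,0,0.025],"turn":0,"claw":1},{"linear":[0,0,0.011],"turn":0,"claw":1},{"linear":[0,0,0],"turn":0,"claw":1},{"linear":[0,0,0],"turn":0,"claw":0},{"linear":[0,0,0],"turn":0,"claw":0},{"linear":[0,0,0],"turn":0,"claw":0},{"linear":[0,0,0],"turn":0,"claw":0},{"linear":[0,0,0],"turn":0,"claw":0}]'
python3 -c "
from h import *
go(461.2,-75.6,6,33.4)"
```

```text
clock: 9.45
tool_pos: [0.4603, -0.0762, 0.0072]
tcp_rot: [0.0, 0.958, 0.287, 0.0]
wrist_force: [-0.1, 0.1, 0.6]
gripper_width: 0.0575
grip_force: 0.0
tcp [460.3 -76.2   7.2] yaw 33.4 shift tool mm: 1.1 0.0 1.2 turn 0.0 t 9.45 F [-0.1  0.1  0.6] w 0.0575
```

```bash
python3 -m handwheel '[{"linear":[0,0,0],"turn":0,"claw":0},{"linear":[0,0,0],"turn":0,"claw":0},{"linear":[0,0,0],"turn":0,"claw":0},{"linear":[0,0,-0.02],"turn":0,"claw":0},{"linear":[0,0,-0.03],"turn":0,"claw":0},{"linear":[0,0,-0.03],"turn":0,"claw":0},{"linear":[0,0,-0.03],"turn":7.2,"claw":0},{"linear":[0,0,-0.01],"turn":7.2,"claw":0},{"linear":[0,0,0],"turn":7.2,"claw":0},{"linear":[0,0,0],"turn":7.3,"claw":0},{"linear":[0,0,0],"turn":7.3,"claw":0},{"linear":[0,0,0],"turn":0,"claw":0}]'
python3 - <<'E'
from h import *
# sole (573.8,2.0) th -2.9, offset 42.4
t=np.radians(-2.9); x,y=573.8+42.4*np.cos(t),2.0+42.4*np.sin(t); print(x,y)
go(x,y,17.2,-2.9)
E
```

```text
clock: 10.65
tool_pos: [0.46, -0.076, 0.1268]
tcp_rot: [0.0, 1.0, -0.025, -0.0]
wrist_force: [0.1, -0.6, 0.2]
gripper_width: 0.0516
grip_force: 30.0
616.1457007446095 -0.14514065925264452
tcp [460.  -76.  126.8] yaw -2.9 shift tool mm: 152.2 -83.6 109.6 turn -0.0 t 10.65 F [ 0.1 -0.6  0.2] w 0.0516
```

```bash
python3 -m handwheel '[{"linear":[0.025,-0.014,0],"turn":0,"claw":0},{"linear":[0.026,-0.014,0],"turn":0,"claw":0},{"linear":[0.026,-0.014,0],"turn":0,"claw":0},{"linear":[0.025,-0.014,0],"turn":0,"claw":0},{"linear":[0.025,-0.014,0],"turn":0,"claw":0},{"linear":[0.0252,-0.0136,0],"turn":0,"claw":0},{"linear":[0,0,0.025],"turn":0,"claw":0},{"linear":[0,0,0.03],"turn":0,"claw":0},{"linear":[0,0,0.03],"turn":0,"claw":0},{"linear":[0,0,0.021],"turn":0,"claw":0},{"linear":[0,0,0],"turn":0,"claw":0},{"linear":[0,0,0],"turn":0,"claw":0}]'
python3 - <<'E'
from h import *
go(616.1,-0.1,17.2,-2.9); go(616.1,-0.1,17.2,-2.9)
s=env.snapshot("top"); cv2.imwrite("pics/t3.png",cv2.resize(s["img"][80:180,260:380],(720,600),interpolation=0))
go(616.1,-0.1,17.2,-2.9)
E
```

```text
clock: 11.85
tool_pos: [0.6161, 0.0001, 0.0212]
tcp_rot: [-0.0, 1.0, -0.023, -0.0]
wrist_force: [0.2, -0.0, -0.1]
gripper_width: 0.0517
grip_force: 30.0
tcp [6.161e+02 1.000e-01 2.120e+01] yaw -2.6 shift tool mm: -0.0 0.2 4.0 turn 0.3 t 11.85 F [ 0.2 -0.  -0.1] w 0.0517
tcp [6.161e+02 1.000e-01 2.120e+01] yaw -2.6 shift tool mm: -0.0 0.2 4.0 turn 0.3 t 11.85 F [ 0.2 -0.  -0.1] w 0.0517
tcp [6.166e+02 1.000e-01 2.180e+01] yaw -2.7 shift tool mm: -0.4 0.2 4.6 turn 0.2 t 11.9 F [ 0.1 -0.5 -0.6] w 0.0518
```

View pics/t3.png

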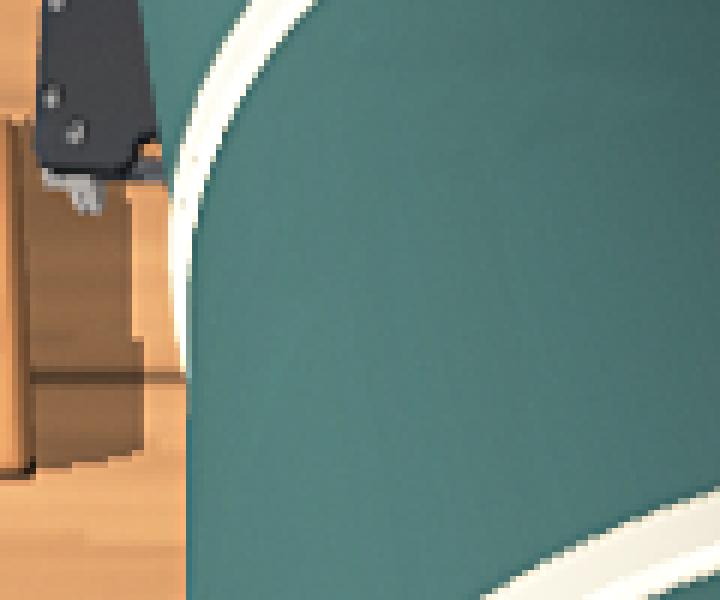

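The arm hides the block in the top view, and the brush at the left is clear. I'll lower, release and check with the wrist camera.

```bash
python3 -m handwheel '[{"linear":[0,0,0.002],"turn":0.2,"claw":0},{"linear":[0,0,0.0023],"turn":0,"claw":0},{"linear":[0,0,0],"turn":0,"claw":0},{"linear":[0,0,0],"turn":0,"claw":0}]'; python3 -m handwheel '[{"linear":[0,0,0],"turn":0,"claw":1},{"linear":[0,0,0],"turn":0,"claw":1},{"linear":[0,0,0],"turn":0,"claw":1},{"linear":[0,0,-0.025],"turn":0,"claw":1},{"linear":[0,0,-0.035],"turn":0,"claw":1},{"linear":[0,0,-0.045],"turn":0,"claw":1},{"linear":[-0.03,0,-0.045],"turn":0,"claw":1},{"linear":[-0.035,0,-0.03],"turn":0,"claw":1},{"linear":[-0.035,0,0],"turn":0,"claw":1},{"linear":[0,0,0],"turn":0,"claw":1},{"linear":[0,0,0],"turn":0,"claw":1}]'
python3 - <<'E'
from h import *
s=wrist(); cv2.imwrite("pics/w5.png",s["img"]); np.save("w5.npy",s,allow_pickle=True)
block(s,325,105,"medium",50,50,.038,0)
t=np.radians(-28.7); go(430.9+34*np.cos(t),89.8+34*np.sin(t),205,-28.7)
E
```

```text
clock: 12.3
tool_pos: [0.6162, 0.0001, 0.0167]
tcp_rot: [-0.0, 1.0, -0.026, 0.0]
wrist_force: [-0.3, -0.7, -0.9]
gripper_width: 0.0519
grip_force: 30.0
clock: 13.4
tool_pos: [0.5186, 0.005, 0.1937]
tcp_rot: [0.0, 1.0, -0.026, 0.001]
wrist_force: [-0.0, -0.3, 0.6]
gripper_width: 0.0937
grip_force: 0.0
block medium x 574.2 y 2.7 mm, th 357.1 deg, grow -0.2 rms 0.20
tcp [519.    5.1 193.3] yaw -3.0 shift tool mm: -61.8 -65.3 -11.7 turn 25.7 t 13.45 F [ 0.8 -0.5 -0.5] w 0.094
```

View pics/w5.png

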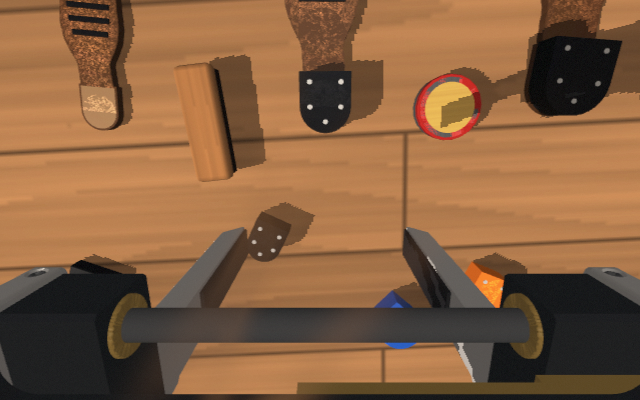

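The medium block sits on its sole at (325,100), within about 1 mm. The small block is at (268,237) and the small sole at (100,107).

```bash
python3 -m handwheel '[{"linear":[-0.0155,-0.0163,0],"turn":0,"claw":1},{"linear":[-0.0155,-0.0163,0],"turn":0,"claw":1},{"linear":[-0.0155,-0.0163,0],"turn":0,"claw":1},{"linear":[-0.0155,-0.0163,0],"turn":8.5,"claw":1},{"linear":[0,0,0],"turn":8.5,"claw":1},{"linear":[0,0,0],"turn":8.5,"claw":1},{"linear":[0,0,0],"turn":0,"claw":1},{"linear":[0,0,0],"turn":0,"claw":1}]'
python3 - <<'E'
from h import *
s=np.load("w5.npy",allow_pickle=True).item(); patch(s,100,107,"small",28,32,85); arc(s,100,107,"small",28,28,-7.6)
s=wrist(); q=block(s,325,190,"small",60,60)
np.save("w6.npy",s,allow_pickle=True)
q=[.4309,.0898,np.radians(-28.7)] if q is None else q
go(q[0]*1e3+34*np.cos(q[2]),q[1]*1e3+34*np.sin(q[2]),6,np.degrees(q[2]))
E
```

```text
clock: 14.25
tool_pos: [0.4604, 0.0736, 0.1928]
tcp_rot: [-0.0, 0.97, -0.244, -0.0]
wrist_force: [-0.0, -0.9, -0.1]
gripper_width: 0.0937
grip_force: 0.0
patch small x 588.9 y 251.1 mm, th 351.6 deg, grow -2.8 0.37
arc back small [588.9 249.7] sd 0.56
block small x 431.6 y 90.7 mm, th 331.3 deg, grow 0.0 rms 0.31
tcp [460.3  73.5 192.9] yaw -28.2 shift tool mm: 0.5 -1.3 186.9 turn 0.5 t 14.3 F [ 0.5  0.6 -0.2] w 0.094
```

```bash
python3 -m handwheel '[{"linear":[0,-0.001,0.035],"turn":0.4,"claw":1},{"linear":[0,0,0.04],"turn":0,"claw":1},{"linear":[0,0,0.04],"turn":0,"claw":1},{"linear":[0,0,0.035],"turn":0,"claw":0.8},{"linear":[0,0,0.025],"turn":0,"claw":0.7},{"linear":[0,0,0.0115],"turn":0,"claw":0.7},{"linear":[0,0,0],"turn":0,"claw":0.7}]'; python3 -m handwheel '[{"linear":[0,0,0],"turn":0,"claw":0},{"linear":[0,0,0],"turn":0,"claw":0},{"linear":[0,0,0],"turn":0,"claw":0},{"linear":[0,0,0],"turn":0,"claw":0},{"linear":[0,0,0],"turn":0,"claw":0},{"linear":[0,0,0],"turn":0,"claw":0},{"linear":[0,0,0],"turn":0,"claw":0}]'
python3 -c "
from h import *
go(461.3,74.3,6,-28.7)"
```

```text
clock: 15.0
tool_pos: [0.4599, 0.0743, 0.0057]
tcp_rot: [0.0, 0.969, -0.248, -0.001]
wrist_force: [-0.8, 0.6, 0.2]
gripper_width: 0.067
grip_force: 0.0
clock: 15.7
tool_pos: [0.461, 0.0744, 0.0074]
tcp_rot: [-0.0, 0.968, -0.249, 0.001]
wrist_force: [-1.5, -1.6, 10.3]
gripper_width: 0.0398
grip_force: 30.0
tcp [461.   74.4   7.4] yaw -28.9 shift tool mm: 0.3 -0.1 1.4 turn -0.2 t 15.7 F [-1.5 -1.6 10.3] w 0.0398
```

```bash
python3 -m handwheel '[{"linear":[0,0,-0.02],"turn":0,"claw":0},{"linear":[0,0,-0.03],"turn":0,"claw":0},{"linear":[0,0,-0.03],"turn":0,"claw":0},{"linear":[0,0,-0.03],"turn":-7,"claw":0},{"linear":[0,0,-0.01],"turn":-7,"claw":0},{"linear":[0,0,0],"turn":-6.9,"claw":0},{"linear":[0,0,0],"turn":0,"claw":0},{"linear":[0,0,0],"turn":0,"claw":0}]'
python3 - <<'E'
from h import *
t=np.radians(-8.0); x,y=588.6+33.6*np.cos(t),250.4+33.6*np.sin(t); print(x,y)
go(x,y,17.4,-8)
E
```

```text
clock: 16.5
tool_pos: [0.4603, 0.0742, 0.1266]
tcp_rot: [-0.0, 0.997, -0.071, -0.0]
wrist_force: [-0.1, 0.1, -1.3]
gripper_width: 0.0398
grip_force: 30.0
621.8730071097168 245.7237838077418
tcp [460.3  74.2 126.6] yaw -8.2 shift tool mm: 135.4 -192.8 109.2 turn -0.2 t 16.5 F [-0.1  0.1 -1.3] w 0.0398
```

```bash
python3 -m handwheel '[{"linear":[0.017,-0.024,0],"turn":0,"claw":0},{"linear":[0.017,-0.024,0],"turn":0,"claw":0},{"linear":[0.017,-0.024,0],"turn":0,"claw":0},{"linear":[0.017,-0.024,0],"turn":0,"claw":0},{"linear":[0.017,-0.024,0],"turn":0,"claw":0},{"linear":[0.017,-0.024,0],"turn":0,"claw":0},{"linear":[0.017,-0.024,0],"turn":0,"claw":0},{"linear":[0.0164,-0.0248,0],"turn":-0.2,"claw":0},{"linear":[0,0,0],"turn":0,"claw":0}]'; python3 -m handwheel '[{"linear":[0,0,0.025],"turn":0,"claw":0},{"linear":[0,0,0.03],"turn":0,"claw":0},{"linear":[0,0,0.03],"turn":0,"claw":0},{"linear":[0,0,0.02],"turn":0,"claw":0},{"linear":[0,0,0],"turn":0,"claw":0},{"linear":[0,0,0],"turn":0,"claw":0}]'
python3 -c "
from h import *
go(621.9,245.7,17.4,-8)"
```

```text
clock: 17.4
tool_pos: [0.6219, 0.2496, 0.1256]
tcp_rot: [-0.001, 0.998, -0.068, -0.001]
wrist_force: [-1.1, -0.0, -0.6]
gripper_width: 0.0398
grip_force: 30.0
clock: 18.0
tool_pos: [0.6211, 0.2464, 0.0219]
tcp_rot: [0.0, 0.998, -0.069, -0.0]
wrist_force: [-0.3, 0.1, -0.3]
gripper_width: 0.0397
grip_force: 30.0
tcp [621.1 246.4  21.9] yaw -7.9 shift tool mm: 0.9 0.6 4.5 turn 0.1 t 18.0 F [-0.3  0.1 -0.3] w 0.0397
```

```bash
python3 -m handwheel '[{"linear":[0.0005,0.0005,0.002],"turn":0,"claw":0},{"linear":[0,0,0.0023],"turn":0,"claw":0},{"linear":[0,0,0],"turn":0,"claw":0},{"linear":[0,0,0],"turn":0,"claw":0}]'; python3 -m handwheel '[{"linear":[0,0,0],"turn":0,"claw":1},{"linear":[0,0,0],"turn":0,"claw":1},{"linear":[0,0,0],"turn":0,"claw":1},{"linear":[0,0,-0.025],"turn":0,"claw":1},{"linear":[0,0,-0.035],"turn":0,"claw":1},{"linear":[0,0,-0.045],"turn":0,"claw":1},{"linear":[-0.03,0,-0.045],"turn":0,"claw":1},{"linear":[-0.035,0,-0.03],"turn":0,"claw":1},{"linear":[-0.035,0,0],"turn":0,"claw":1},{"linear":[0,0,0],"turn":0,"claw":1},{"linear":[0,0,0],"turn":0,"claw":1}]'
python3 - <<'E'
from h import *
s=wrist(); cv2.imwrite("pics/w7.png",s["img"])
block(s,325,105,"small",50,50,.038,0)
t=env.snapshot("top"); cv2.imwrite("pics/t4.png",t["img"])
block(t,446,112,"large",35,35,.038,0); block(t,320,120,"medium",35,35,.038,0);block(t,198,115,"small",26,26,.038,0)
E
```

```text
clock: 18.4
tool_pos: [0.6218, 0.2459, 0.0177]
tcp_rot: [-0.0, 0.998, -0.068, 0.0]
wrist_force: [0.8, -0.3, 0.5]
gripper_width: 0.0396
grip_force: 30.0
clock: 19.5
tool_pos: [0.5249, 0.2592, 0.1944]
tcp_rot: [-0.0, 0.998, -0.067, 0.0]
wrist_force: [-0.6, -0.6, 0.4]
gripper_width: 0.0941
grip_force: 0.0
block small x 588.4 y 251.0 mm, th 352.4 deg, grow -0.2 rms 0.17
block large x 578.4 y -246.4 mm, th 353.0 deg, grow 0.3 rms 0.58
block medium x 573.5 y 2.2 mm, th 357.0 deg, grow 0.0 rms 0.63
block small x 587.6 y 247.3 mm, th 349.0 deg, grow -1.6 rms 1.95
```

View pics/t4.png

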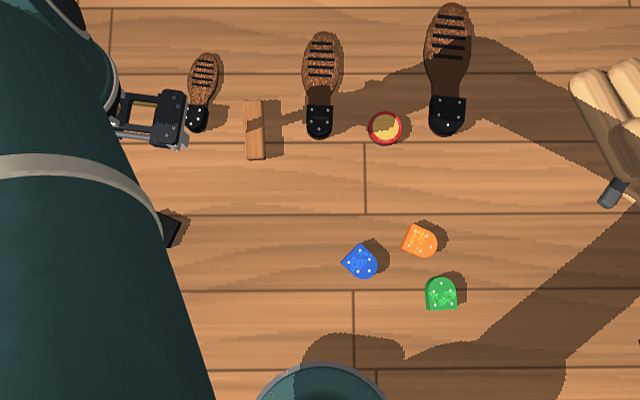

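View pics/w7.png

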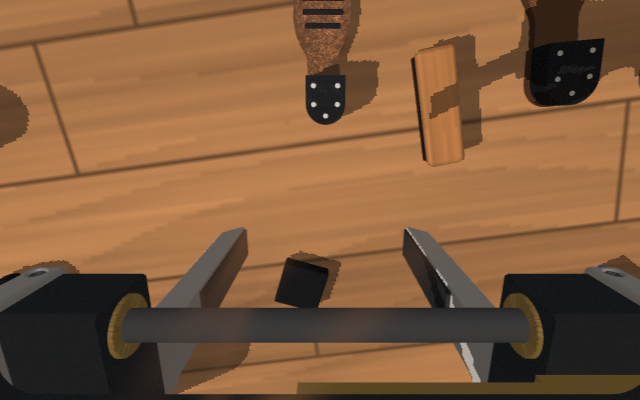

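Both views show all three blocks on their soles: large (446,115), medium (320,121) and small (325,100, wrist view). Each is within about 1–2 mm. The bystanders and the coloured blocks have not moved.

```bash
python3 -c "
from rig import env
print(env.close_job())"
```

```text
the job is handed in; nothing more can be done
None
```

I set all three heel blocks on their matching soles, let go and handed the job in at about 20 s; the last pictures show their round backs within 1–2 mm of flush, and the offcut, tin, brush and coloured look-alikes were left alone.

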